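# Sort the stacked parts of a stripped mini-computer on the repair bench

## Robot

A 6-joint arm with a two-finger parallel gripper is mounted at the origin on the work surface. World frame = base frame: x ahead of the robot, y to its left, z up, the work surface at z = 0. Lengths are in m, angles in rad, forces in N, time in s.
With the tool pointing down it reaches from about 0.325 to 0.9 m from the base axis. Payload 6.1 kg.
Tool frame: the origin (TCP) lies on the centre line of the jaws, within the pads' length; the fingertips stand 14 mm ahead of it and the grasp point (between the pads) lies 5 mm behind it; z points along the fingers, y is the line along which they close (so a half turn about z gives the same grasp; the last joint's range is limited). The gripper opens to 87 mm and grips with 3 to 60 N. Pads are 19 mm wide; open, the fingers measure 117 mm over their backs; the gripper's body (75 mm by 190 mm) begins 51 mm behind the grasp point.
Start: joints at [1.093, 0.22, 1.526, -0, 1.395, -0.126], TCP at [0.215, 0.587, 0.237] pointing down, gripper open.
Joint ranges: [-2.98, 2.98], [-0.91, 2.08], [0.09, 2.57], [-1.24, 4.39], [0.2, 2.65], [-2.68, 2.68]. Speed limits (rad/s): [2.57, 2.57, 3.01, 3.14, 3.14, 3.14].

## Interface

Orientations are given as a 3x3 rotation matrix whose columns are the frame's x, y, z axes.
In Python, from cell import goto, movel, move_j, set_gripper, sleep, inverse_kinematics, snapshot, PlanningError, sign_off, read_t, read_q, read_dq, read_joint_torque, read_position, read_orientation, read_wrist_force, read_torque, read_opening, read_grip_force gives the robot as it stands. Calls block until the motion is done:
- goto(position, orientation): joint-space move of the TCP to a pose.
- movel(position, attitude=None, rate=0.15): straight line of the TCP; attitude=None keeps the orientation; rate is the mean speed in m/s.
- move_j(angles): joint-space move.
- set_gripper(opening, grasp_force=None): finger opening in m; grasp_force is the grip in N (None keeps the last); returns when the fingers have stopped.
- sleep(seconds).
- inverse_kinematics(position, orientation): joint angles nearest the present ones, or None.
- snapshot(name): name is "scene" or "top" or "wrist"; returns a dict with "color" (384x512x3 uint8, red, green, blue), "fx", "fy", "cx", "cy" (pixels), "k1" (the pictures are not rectified: a ray, as slopes to the right and down, at radius r is drawn at 1 + k1 r^2 times it, then the intrinsics apply), "xyz" and "orientation" of the camera in the world. Camera axes: x right, y up, looking along -z (the intrinsics and any distortion apply to the point x, -y, -z); pixel columns grow to the right and rows downward; lengths in m; the calibration is good to about 2 mm. A picture is of the moment at which its call begins. There is no depth.
A pose or a line that the arm cannot do raises PlanningError and nothing moves.
- sign_off(): hands the job in; it is judged then, once.
Readings, each from a call of its own:
- read_t(): time.
- read_q(): joint angles.
- read_dq(): joint speeds.
- read_joint_torque(): joint torques, N m.
- read_position(): TCP position.
- read_orientation(): TCP orientation.
- read_wrist_force(): force on the tool from outside, world axes, zero at the start.
- read_torque(): the same for the moment, N m.
- read_opening(): finger opening in m.
- read_grip_force(): force on a finger pad.
Only numpy, scipy, OpenCV 4.12 (cv2) and the standard library are available. Lean on these libraries where they do the work, as an engineer would, in place of code of your own. Each camera call takes 0.05 s, during which the arm holds its last target. There are 200 camera calls.

## Task

Take the stack of mini-computer parts apart from the top down, one part at a time, and set each on its own place: the cooling fan on the white plate, the blue battery pack in the red tray, the circuit board on the yellow pad and the finned heat sink on the steel rack. Each part should lie flat and the right way up, near the middle of its place and squared up with it (long side along the place's long side), and be set down, not dropped. Do not shift or knock over the amber bottle and the dish of screws.

Things in the scene. Friction and masses are not known exactly. Their poses are not given: they have to be found in the camera images.
- fan: Cooling fan, a black square block 40 x 40 mm and 20 mm high with a round grey face, black blades and a white hub on top; loose, about 45 g; at the start the top of the stack, lying on the battery pack. Origin: centre of its underside; z up, x and y along its sides.
- battery: Battery pack, a blue block 70 mm long (x) x 46 mm wide (y) x 20 mm high, with a paper band across its top near the +x end; loose, about 120 g; second from the top, lying on the circuit board. Origin: centre of its underside; z up.
- board: Green circuit board in a black carrier frame, 90 mm long (x) x 56 mm wide (y); straight sides from the underside to 14 mm, the steel shield and sockets on top reach 18 mm; loose, about 100 g; third from the top, lying on the heat sink. Origin: centre of its underside; z up. Grip it across its 56 mm width by the sides.
- heat_sink: Bare aluminium heat sink with fins along its length, 116 mm long (x) x 64 mm wide (y) x 22 mm high, flat sides; loose, about 260 g; the bottom of the stack, lying on the bench (z = 0). Origin: centre of its underside; z up. Parts lie on one another lengthwise, turned by up to 0.1 rad and shifted by a few mm.
- white_plate: White square plate 70 x 70 mm, 6 mm high, with a black dot in each corner, fixed on the bench: the place for the fan. Origin: centre of its underside (top face at z = 6 mm); x and y along its sides.
- red_tray: Shallow red tray, outside 148 mm (x) x 108 mm (y), fixed on the bench: the place for the battery pack, its length along x. Inner floor 6 mm above the bench, rim 3 mm thick and 10 mm above the bench. Origin: centre of its underside.
- yellow_pad: Plain yellow pad 120 mm (x) x 86 mm (y), 6 mm high, fixed on the bench: the place for the circuit board, its length along x. Origin: centre of its underside (top face at z = 6 mm).
- wire_rack: Dark steel rack with bright cross bars, 146 mm (x) x 94 mm (y), 6 mm high, flat on top, fixed on the bench: the place for the heat sink, its length along x. Origin: centre of its underside (top face at z = 6 mm).
- flux_bottle: Small amber glass bottle with a black cap, 38 mm across, 54 mm high, loose, standing among the places: leave it where it is. Origin: centre of its underside.
- screw_dish: Round steel dish of screws, 64 mm across, 16 mm high, loose, among the places: leave it where it is. Origin: centre of its underside. (A green solder reel, 52 mm across and 22 mm high, also lies about; it does not matter.)
There are look-alikes about, which are no part of the job. There is more than one size of the fan; the job needs the smaller. What is shaped like the board but pink is not meant.

How it is judged:
On the way, in this order (a step that is already met when the one before it is completed fails the run):
1. the fan lies released on the white plate (horizontal distance between fan and white_plate below 0.015 m and z of fan in the frame of white_plate between 0.003 and 0.009 m and angle between fan's own z axis and vertical below 0.1 rad and (angle between the x axis of fan and the x axis of white_plate, either way round below 0.26 rad or angle between the x axis of fan and the y axis of white_plate, either way round below 0.26 rad) and contact force between the fingers and fan below 0.05 N), for 0.2 s.
2. the battery pack lies released on the red tray (horizontal distance between battery and red_tray below 0.015 m and z of battery in the frame of red_tray between 0.003 and 0.009 m and angle between battery's own z axis and vertical below 0.1 rad and angle between the x axis of battery and the x axis of red_tray, either way round below 0.26 rad and contact force between the fingers and battery below 0.05 N), for 0.2 s.
3. the circuit board lies released on the yellow pad (horizontal distance between board and yellow_pad below 0.015 m and z of board in the frame of yellow_pad between 0.003 and 0.009 m and angle between board's own z axis and vertical below 0.1 rad and angle between the x axis of board and the x axis of yellow_pad, either way round below 0.26 rad and contact force between the fingers and board below 0.05 N), for 0.2 s.
4. the heat sink lies released on the steel rack (horizontal distance between heat_sink and wire_rack below 0.015 m and z of heat_sink in the frame of wire_rack between 0.003 and 0.009 m and angle between heat_sink's own z axis and vertical below 0.1 rad and angle between the x axis of heat_sink and the x axis of wire_rack, either way round below 0.26 rad and contact force between the fingers and heat_sink below 0.05 N), for 0.2 s.
At the end, for the whole second after the job is handed in: Each part on its place: centre within 15 mm, resting on it (height within 3 mm), level within 0.1 rad, squared within 0.26 rad (fan any of four ways, others lengthwise, either way round), released, at rest; bottle and screw dish upright, within 30 mm of where they stood (all of step 1 and all of step 2 and all of step 3 and all of step 4 and linear speed of each of fan, battery, board, heat_sink below 0.02 m/s and angular speed of each of fan, battery, board, heat_sink below 0.2 rad/s and distance of each of flux_bottle, screw_dish from where it was at the start of the episode below 0.03 m and angle between each of flux_bottle, screw_dish's own z axis and vertical below 0.4 rad); the robot touches nothing.
It fails at once if a part of the stack is dropped (falls faster than 0.5 m/s, touching nothing) ((contact force between the fingers and fan below 0.05 N and contact force between fan and anything else below 0.05 N and linear speed of fan above 0.5 m/s) or (contact force between the fingers and battery below 0.05 N and contact force between battery and anything else below 0.05 N and linear speed of battery above 0.5 m/s) or (contact force between the fingers and board below 0.05 N and contact force between board and anything else below 0.05 N and linear speed of board above 0.5 m/s) or (contact force between the fingers and heat_sink below 0.05 N and contact force between heat_sink and anything else below 0.05 N and linear speed of heat_sink above 0.5 m/s)).
It fails at once if the amber bottle is shifted by more than 30 mm or tipped (distance of flux_bottle from where it was at the start of the episode above 0.03 m or angle between flux_bottle's own z axis and vertical above 0.4 rad).
It fails at once if the screw dish is shifted by more than 30 mm or tipped (distance of screw_dish from where it was at the start of the episode above 0.03 m or angle between screw_dish's own z axis and vertical above 0.4 rad).
It also fails if it takes over 128 s, if anything falls off the work surface, if the arm or the gripper's body presses on something with over 40 N, if the wrist force passes 120 N, or if a joint passes its speed limit or range.

## Working session

There is one attempt and no reset: what is moved stays moved. The work goes in short steps, each a Python script; the robot and the scene stay as the last script left them, time stands still between calls to the robot, and variables do not carry over. Pictures are saved under pics/ and viewed, at most 14 in all, crops included, and the job is handed in when it is done.

```bash
mkdir -p pics
python3 - <<'E'
from cell import *
import cv2
for n in("top","scene"):
    s=snapshot(n); print(n,s["fx"],s["fy"],s["cx"],s["cy"],s["k1"],s["xyz"],s["orientation"])
    cv2.imwrite(f"pics/{n}0.png",cv2.resize(s["color"][:,:,::-1],(800,600),interpolation=cv2.INTER_CUBIC))
print(read_t())
E
```

```text
top 427.17147912650785 427.17147912650785 254.284562448444 190.07874393257353 -0.15096022445164925 [ 0.23499646 -0.00203017  1.40362603] [[ 1.07336147e-02  9.79591567e-01 -2.00711611e-01]
 [-9.99942333e-01  1.04457120e-02 -2.49344963e-03]
 [-3.45986538e-04  2.00726800e-01  9.79647198e-01]]
scene 438.2807995330426 438.2807995330426 250.032124677781 193.66446781966545 -0.11239077733826318 [1.01592757 0.61062192 0.77529875] [[-0.7598608  -0.42200329  0.49449448]
 [ 0.65003805 -0.50244786  0.5700848 ]
 [ 0.00788003  0.75462532  0.65610863]]
0.1
```

View pics/top0.png

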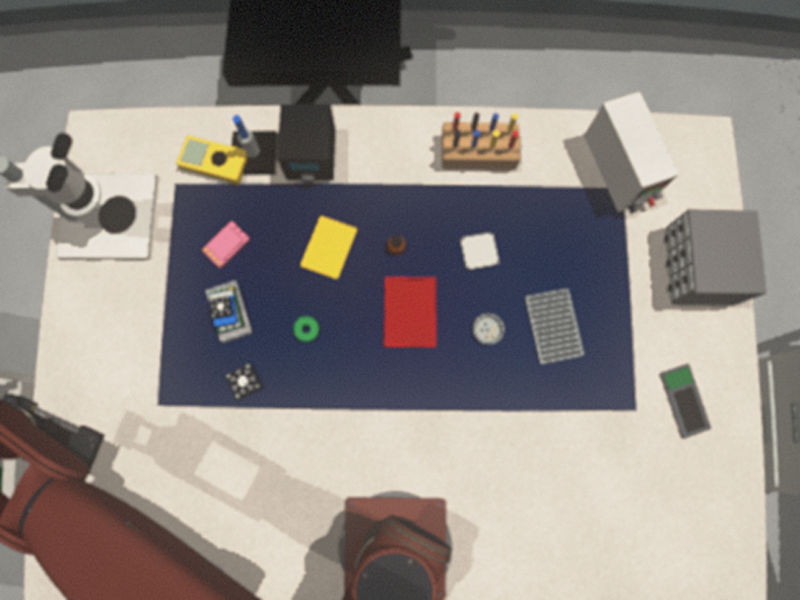

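View pics/scene0.png

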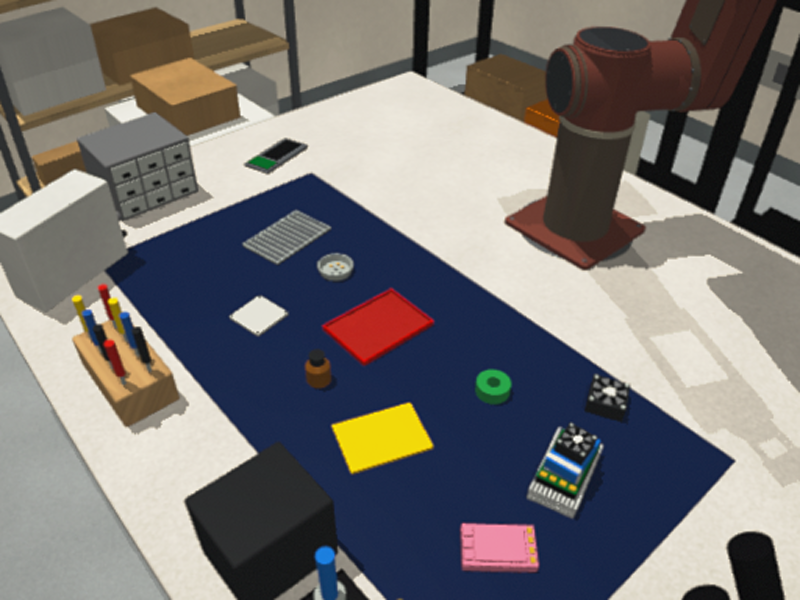

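```bash
cat > h.py <<'E'
from cell import *
import numpy as np, cv2
def px2w(s,pts,z):
    K=np.array([[s["fx"],0,s["cx"]],[0,s["fy"],s["cy"]],[0,0,1.]])
    u=cv2.undistortPoints(np.float64(pts).reshape(-1,1,2),K,np.array([s["k1"],0,0,0.])).reshape(-1,2)
    d=np.c_[u[:,0],-u[:,1],-np.ones(len(u))]@np.array(s["orientation"]).T
    o=np.array(s["xyz"]); return (o+d*((z-o[2])/d[:,2])[:,None])[:,:2]
def rect(s,mask,z):
    """world min-area rect of a mask's largest blob: centre, (long,short), yaw of the long side"""
    c=max(cv2.findContours(mask.astype(np.uint8),cv2.RETR_EXTERNAL,cv2.CHAIN_APPROX_NONE)[0],key=cv2.contourArea)
    return wrect(px2w(s,c.reshape(-1,2),z))
def wrect(w):
    b=cv2.boxPoints(cv2.minAreaRect(np.float32(w*1000)))/1000
    e=[b[1]-b[0],b[2]-b[1]]; e.sort(key=np.linalg.norm)
    y=np.arctan2(e[1][1],e[1][0]); y=(y+np.pi/2)%np.pi-np.pi/2
    return b.mean(0).round(4),(np.linalg.norm(e[1]).round(3),np.linalg.norm(e[0]).round(3)),round(float(y),3)
def down(yaw):
    "tool down; tool x at world angle yaw, jaws close across it"
    c,s=np.cos(yaw),np.sin(yaw); return np.array([[c,s,0],[s,-c,0],[0,0,-1.]])
def save(s,n,crop=None,k=800/512):
    im=s["color"][:,:,::-1]
    if crop: x0,y0,x1,y1=crop; im=im[y0:y1,x0:x1]
    cv2.imwrite(f"pics/{n}.png",cv2.resize(im,None,fx=k,fy=k,interpolation=cv2.INTER_CUBIC))
E
python3 - <<'E'
from h import *
s=snapshot("top"); im=s["color"].astype(int)
r,g,b=im[...,0],im[...,1],im[...,2]
m=((r>60)|(g>75)).astype(np.uint8); m[:122]=0;m[260:]=0;m[:,:112]=0;m[:,398:]=0
n,l,st,ce=cv2.connectedComponentsWithStats(m)
for i in range(1,n):
    if st[i,4]>60: print((ce[i]*1.5625).round(),st[i,4],*rect(s,l==i,0.006))
R=read_orientation(); w=snapshot("wrist"); p=np.array(read_position())
print(p,R.round(3).tolist(),(R.T@(np.array(w["xyz"])-p)).round(4),(R.T@w["orientation"]).round(3).tolist(),w["fx"],w["k1"])
for q in [(.2,.42),(.2,.5)]: print(px2w(s,[(228/1.5625,310/1.5625)],.06))
E
```

```text
[380. 365.] 6742 [0.5278 0.0109] (np.float32(0.986), np.float32(0.478)) -1.56
[391. 196.] 218 [0.742  0.0135] (np.float32(0.183), np.float32(0.04)) -1.56
[615. 199.] 95 [ 0.7456 -0.484 ] (np.float32(0.052), np.float32(0.033)) 0.028
[328. 247.] 1080 [0.6327 0.1531] (np.float32(0.133), np.float32(0.098)) -0.337
[225. 244.] 585 [0.6372 0.3821] (np.float32(0.102), np.float32(0.074)) -0.765
[479. 250.] 547 [ 0.6276 -0.1751] (np.float32(0.082), np.float32(0.082)) 0.183
[396. 244.] 122 [0.6383 0.0046] (np.float32(0.044), np.float32(0.042)) -1.388
[410. 311.] 1701 [ 0.4907 -0.0247] (np.float32(0.16), np.float32(0.119)) -0.001
[228. 311.] 823 [0.4886 0.3667] (np.float32(0.131), np.float32(0.079)) 0.35
[554. 326.] 1444 [ 0.463  -0.3345] (np.float32(0.158), np.float32(0.106)) 0.195
[488. 328.] 381 [ 0.4545 -0.1924] (np.float32(0.071), np.float32(0.07)) -0.01
[306. 328.] 223 [0.4519 0.1959] (np.float32(0.055), np.float32(0.054)) 0.81
[0.21520083 0.58640387 0.23584839] [[-0.939, 0.345, -0.001], [0.345, 0.939, -0.001], [0.0, -0.001, -1.0]] [ 0.0759 -0.0005 -0.1486] [[-0.0, 0.961, 0.276], [1.0, -0.0, 0.0], [0.0, 0.276, -0.961]] 307.4172626685114 -0.003587965314704489
[[0.4791106  0.35113096]]
[[0.4791106  0.35113096]]
```

```bash
cat >> h.py <<'E'
def best(p,yaw):
    o=[(inverse_kinematics(p,down(y)),y) for y in(yaw,yaw+np.pi)]
    o=[a for a in o if a[0] is not None]
    return min(o,key=lambda a:abs(a[0][5]))[1] if o else None
E
python3 - <<'E'
from h import *
y=best([.48,.352,.2],.35); print(y)
for p,yy in [((.628,-.175,.1),.183),((.491,-.025,.1),0),((.633,.153,.1),-.337),((.463,-.334,.1),.195)]:
    print([None if (q:=inverse_kinematics(p,down(yy+k))) is None else q[5] for k in(0,np.pi)])
goto([.48,.352,.22],down(y)); s=snapshot("wrist"); save(s,"w1"); np.save("w1.npy",s,allow_pickle=True); print(read_q(),read_t())
E
```

```text
3.491592653589793
[np.float64(0.9951687524660802), np.float64(-2.146423901123713)]
[np.float64(1.3593603829044092), np.float64(-1.7822322706853837)]
[np.float64(2.023963906238646), np.float64(-1.117628747351147)]
[np.float64(0.6127470743360366), np.float64(-2.528845579253756)]
[ 5.01813047e-01  1.61788291e-01  1.62504000e+00  3.64075347e-04
  1.35462959e+00 -1.41974086e+00] 1.5833
```

View pics/w1.png

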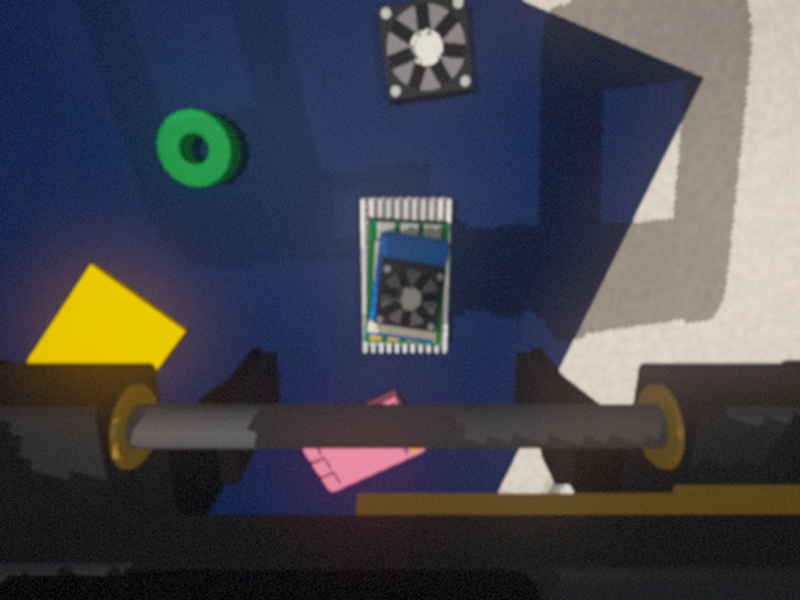

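The stack sits at about (407,275), with the fan's centre near (410,298) towards the band end of the battery. The big fan at the top and the pink board below it are decoys. I'll enlarge the stack to read its corners.

Run:
```python
from h import *
s=np.load("w1.npy",allow_pickle=True).item()
save(s,"w1c",(215,115,305,235),5)
```

```text
(no output)
```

View pics/w1c.png

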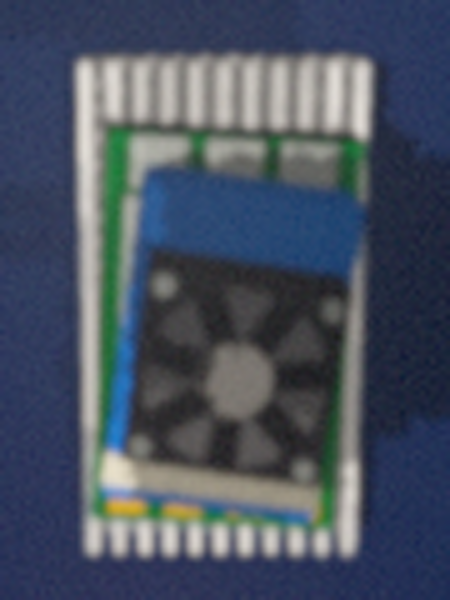

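```bash
cat >> h.py <<'E'
def crop2px(pts,x0,y0,k=5): return (np.float64(pts)+.5)/k-.5+np.array([x0,y0])
E
python3 - <<'E'
from h import *
s=np.load("w1.npy",allow_pickle=True).item()
f=px2w(s,crop2px([(163,285),(331,309),(303,470),(140,446)],215,115),.080)
print(f.mean(0),wrect(f),[np.linalg.norm(f[i]-f[i-1]) for i in range(4)],[np.arctan2(*(f[a]-f[b])[::-1]) for a,b in((3,0),(2,1))])
h=px2w(s,crop2px([(78,58),(373,60),(357,556),(88,556)],215,115),.022)
print(wrect(h))
y=px2w(s,[np.array((91,264))/1.5625,np.array((186,331))/1.5625],.006);print(y,np.linalg.norm(y[0]-y[1]))
a=-.337;print([np.array([.6327,.1531])+np.array([[np.cos(a),-np.sin(a)],[np.sin(a),np.cos(a)]])@(sx*.06,sy*.043) for sx in(-1,1) for sy in(-1,1)])
E
```

```text
[0.48198624 0.36141872] (array([0.4821, 0.3614], dtype=float32), (np.float32(0.033), np.float32(0.033)), 0.205) [np.float64(0.03283535085369222), np.float64(0.03268654532249695), np.float64(0.0331275094560897), np.float64(0.03270327980009774)] [np.float64(0.20528256051168367), np.float64(0.20574633380813512)]
(array([0.484 , 0.3611], dtype=float32), (np.float32(0.118), np.float32(0.065)), 0.349)
[[0.55970399 0.13120405]
 [0.58821297 0.21264653]] 0.08628811938058255
[array([0.56185668, 0.13235815]), array([0.59029321, 0.21352073]), array([0.67510679, 0.09267927]), array([0.70354332, 0.17384185])]
```

```bash
cat >> h.py <<'E'
PL=dict(fan=((.6276,-.1751),.183),battery=((.4907,-.0247),0.),board=((.6327,.1531),-.337),sink=((.463,-.3345),.195))
def transfer(name,xy,yaw,zb,tip,opn,force,width,four=False,off=(0,0)):
    """zb: part underside, tip: fingertip height above the underside; off: part centre in the grip (along, across)"""
    P,py=PL[name]; y=best([*xy,.2],yaw); h=tip+.014
    set_gripper(opn); goto([*xy,zb+h+.06],down(y)); movel([*xy,zb+h],rate=.08)
    set_gripper(max(width-.012,0),force); print("grip",read_opening(),read_grip_force())
    assert abs(read_opening()-width)<.005
    movel([*xy,zb+h+.03],rate=.06); movel([*xy,.2],rate=.2); print("lifted",read_opening(),read_grip_force())
    ys=[best([*P,.2],py+k) for k in((0,np.pi/2) if four else (0,))]
    q=read_q()[5]; y=min((v for v in ys if v is not None),key=lambda v:abs(inverse_kinematics([*P,.2],down(v))[5]-q))
    goto([*P,.15],down(y)); movel([*P,.03+h],rate=.15); movel([*P,.0065+h],rate=.03)
    print("down",read_wrist_force().round(2)); set_gripper(min(width+.014,.087)); sleep(.2); movel([*P,.2],rate=.15)
def look(xy,yaw,n,crop,k=5,z=.22):
    goto([*xy,z],down(best([*xy,z],yaw))); s=snapshot("wrist"); np.save(n+".npy",s,allow_pickle=True); save(s,n,crop,k); print("t",read_t())
E
python3 - <<'E'
from h import *
transfer("fan",(.482,.3614),.205,.060,.003,.064,10,.040,True)
save(snapshot("wrist"),"wf")
look((.482,.356),.35,"w2",(205,115,305,235))
E
```

```text
grip 0.039874610254362126 9.988534301519394
lifted 0.039488589208566224 9.988595992326736
down [ 0.96  0.23 -0.4 ]
t 13.4167
```

View pics/wf.png

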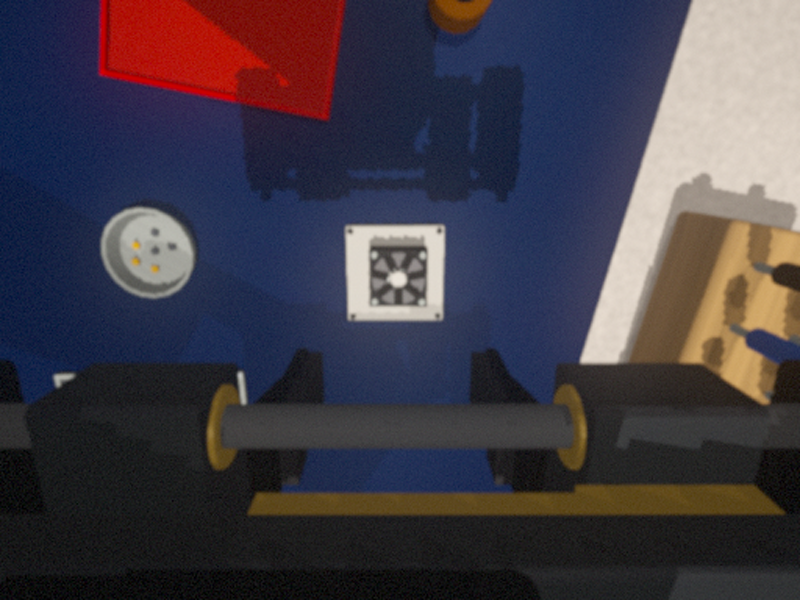

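View pics/w2.png

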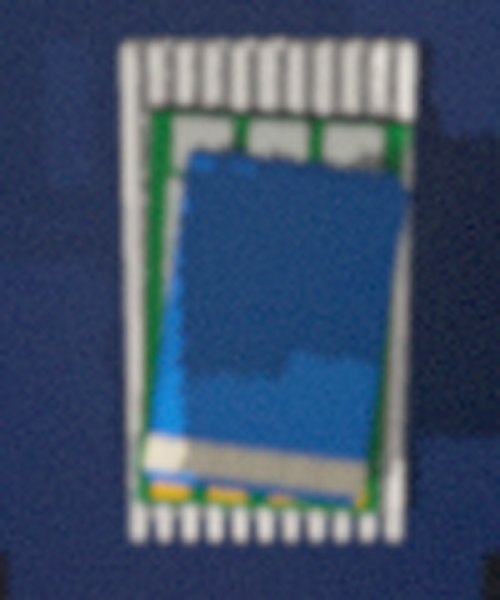

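The fan sits square on the plate: its centre is at (398,275) and the plate's is at (396,273). In the crop, the battery's top corners are at about (190,152), (408,185), (361,500) and (143,470).

Run:
```python
from h import *
s=np.load("w2.npy",allow_pickle=True).item()
w=px2w(s,crop2px([(190,152),(408,185),(361,500),(143,470)],205,115),.060)
c,sz,y=wrect(w); print(c,sz,y)
if abs(sz[0]-.07)<.005 and abs(sz[1]-.046)<.005:
    transfer("battery",tuple(map(float,c)),y,.040,.003,.070,20,.046)
    save(snapshot("wrist"),"wb")
    look((.482,.356),.35,"w3",(205,115,305,235))
```

```text
[0.4812 0.3612] (np.float32(0.068), np.float32(0.047)) 0.204
grip 0.04605958754118969 19.98345583677292
lifted 0.045802743517448605 19.98363107442856
down [ 0.61 -0.03 -0.48]
t 25.925
```

View pics/wb.png

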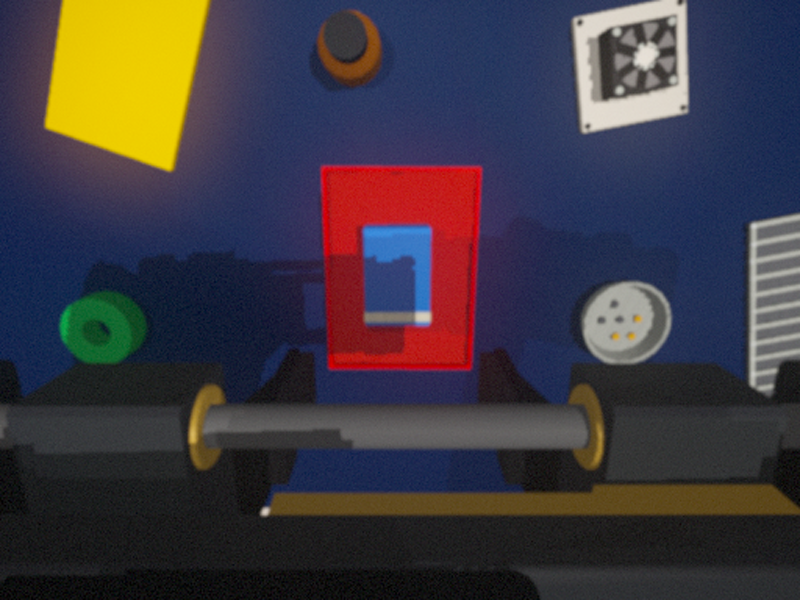

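View pics/w3.png

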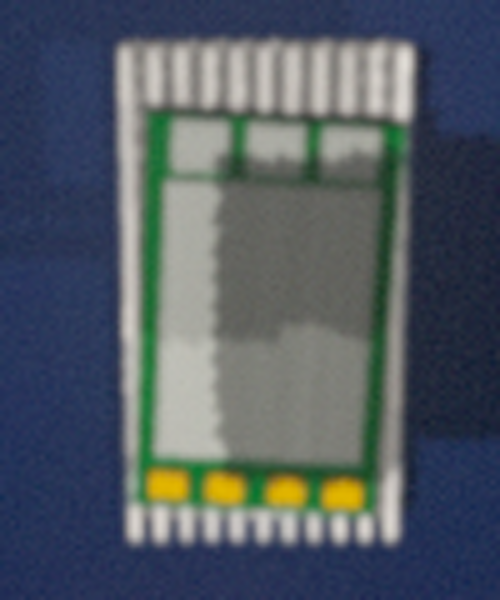

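The battery lies square in the tray at (397,275), and the tray's centre is near (400,272). In the crop, the board's corners are at about (150,108), (408,120), (378,512) and (140,500).

Run:
```python
from h import *
s=np.load("w3.npy",allow_pickle=True).item()
w=px2w(s,crop2px([(150,108),(408,120),(378,512),(140,500)],205,115),.036)
c,sz,y=wrect(w); print(c,sz,y)
if abs(sz[0]-.09)<.006 and abs(sz[1]-.056)<.006:
    transfer("board",tuple(map(float,c)),y,.022,.003,.080,25,.056)
    save(snapshot("wrist"),"wd")
    look((.482,.356),.35,"w4",(205,115,305,235))
```

```text
[0.4836 0.3615] (np.float32(0.09), np.float32(0.055)) 0.303
grip 0.05574662474933193 24.99547630548477
lifted 0.05610594554410814 24.994632303714752
down [ 0.41 -0.03 -0.96]
t 36.0583
```

View pics/wd.png

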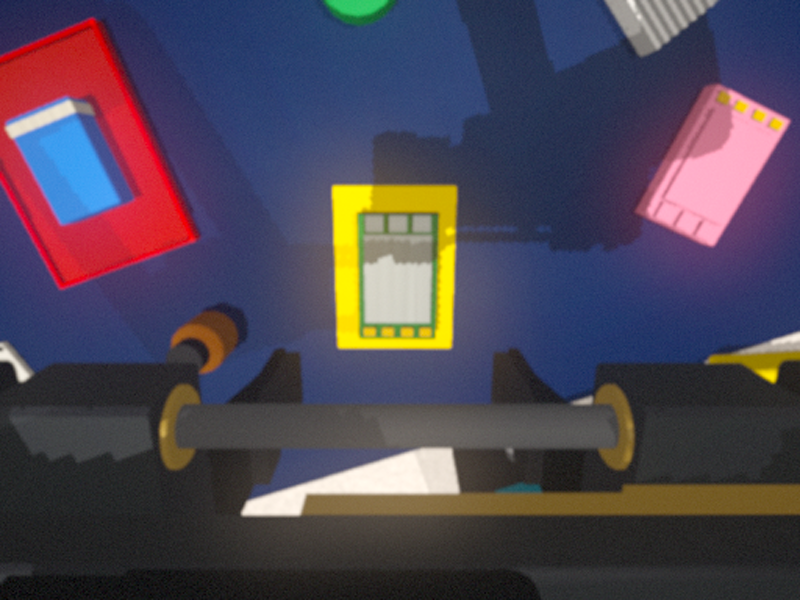

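View pics/w4.png

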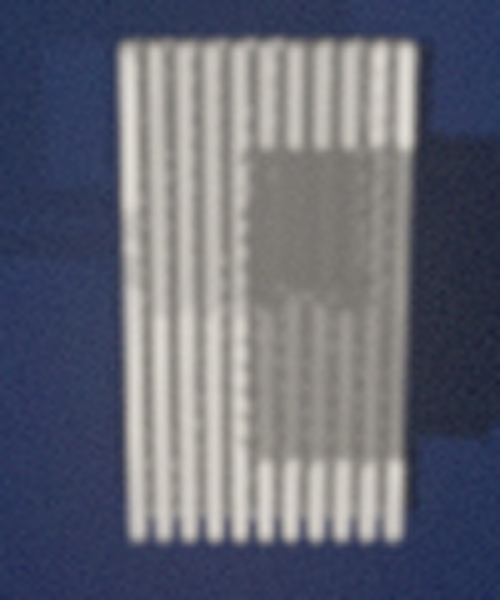

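The board lies square at (398,273) on the pad, whose centre is near (395,265). In the crop, the heat sink's corners are at (118,40), (418,40), (403,543) and (130,543).

Run:
```python
from h import *
s=np.load("w4.npy",allow_pickle=True).item()
w=px2w(s,crop2px([(118,40),(418,40),(403,543),(130,543)],205,115),.022)
c,sz,y=wrect(w); print(c,sz,y)
if abs(sz[0]-.116)<.006 and abs(sz[1]-.064)<.006:
    transfer("sink",tuple(map(float,c)),y,.0,.003,.084,45,.064)
    s=snapshot("wrist"); save(s,"ws")
    (x,yy),a=PL["board"]; goto([x,yy,.23],down(best([x,yy,.23],a))); s=snapshot("wrist"); im=s["color"].astype(int)
    r,g,b=im[...,0],im[...,1],im[...,2]
    m=(r>150)&(g>130)&(b<90); print("pad",rect(s,m,.006))
    sub=cv2.morphologyEx(((g>r+25)&(g>b+10)).astype(np.uint8),cv2.MORPH_CLOSE,np.ones((25,25)))
    sub[:100]=0;sub[230:]=0;sub[:,:190]=0;sub[:,320:]=0; print("board",rect(s,sub,.020),read_t())
```

```text
[0.4842 0.3608] (np.float32(0.119), np.float32(0.066)) 0.349
grip 0.06357021998580148 45.00056326389313
lifted 0.06344664738025763 44.99908268451691
down [ 0.3   1.05 -1.98]
pad (array([0.6297, 0.1512], dtype=float32), (np.float32(0.121), np.float32(0.088)), -0.338)
board (array([0.6334, 0.1526], dtype=float32), (np.float32(0.087), np.float32(0.054)), -0.353) 48.5917
```

View pics/ws.png

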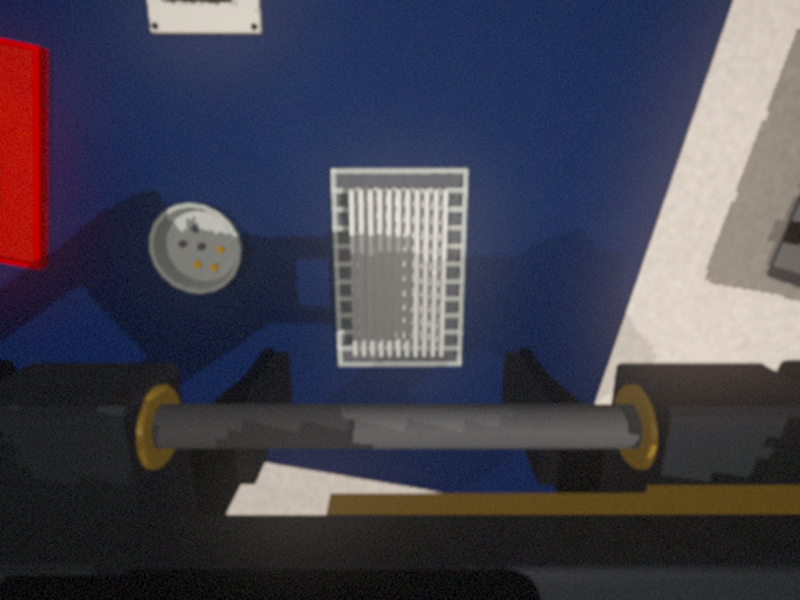

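The heat sink lies square on the rack, with its centre at (398,272) and the rack's near (400,265), about 5 mm off. The board measures 4 mm from the pad's centre, so every part is within the limits.

```bash
python3 -c "
from cell import *
print(sign_off())"
```

```text
the job is handed in; nothing more can be done
None
```

I took the stack apart from the top down, and the fan, battery, board and heat sink each lie square on their places, about 5 mm or less off centre by the camera views; nothing touched the bottle or the dish, and the job was handed in after about 49 s (the verdict was not shown).

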